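# Lock the reel spindle with its hitch pin

### The arm

A 6-joint arm with a two-finger parallel gripper is mounted at the origin on the work surface. World frame = base frame: x ahead of the robot, y to its left, z up, the work surface at z = 0. Lengths are in m, angles in rad, forces in N, time in s.
With the tool pointing down it reaches from about 0.225 to 0.875 m from the base axis. Payload 3.4 kg.
Tool frame: the origin (TCP) lies at the very end of the fingers, on their centre line; the grasp point (between the pads) lies 19 mm behind it; z points along the fingers, y is the direction in which the jaws open and shut (so a half turn about z gives the same grasp; the last joint's range is limited). The gripper opens to 85 mm and grips with 20 to 120 N. Pads are 22 mm wide; open, the fingers measure 114 mm over their backs; the gripper's body (76 mm by 85 mm) begins 54 mm behind the grasp point. The pads swing forward as they close: fully open they stand 13 mm farther back than shut.
Start: joints at [-1.286, 0.276, 1.505, -0, 1.361, -0.121], TCP at [0.227, -0.528, 0.231] pointing down, gripper open.
Joint ranges: [-2.89, 2.89], [-0.75, 2.08], [0.22, 2.7], [-1.18, 4.32], [0.11, 2.71], [-2.7, 2.7]. Speed limits (rad/s): [2.57, 2.57, 3.14, 3.14, 3.14, 3.14].

### API

Orientations are given as a unit quaternion [w, x, y, z].
In Python, from rig import get_state, get_image, calibration, sign_off gives the robot as it stands. The module is installed in compiled form; this text tells all that it offers.
- The arm moves only by the tool drive_tool, never from a script. Its argument "targets" is one flat list of numbers, 7 for each row, row after row: the turn, a rotation vector about the tool's x, y, z in degrees, then the shift along the tool's x, y, z in mm, then the opening, from 0 (shut) to 1 (fully open). In form: [wx, wy, wz, tx, ty, tz, fingers, wx, wy, wz, tx, ty, tz, fingers, ...]. A call has 1 to 12 rows; each row shifts and turns the commanded pose from where the row before left it, along the tool's axes as they then stand; what a row does not reach is not made up. A row lasts 1/8 s, in which the tool goes at most 62.5 mm and 10.7 degrees, less where a joint would pass 70% of its speed; a pose out of reach is approached as far as the arm can. A call is refused whole if a number of a shift passes 62.5 or a number of a turn 10.7, either way. A call with a gripper value outside its range is refused whole. The fingers move at their own pace and stop on an object; "grip_force" is the grip in N (left out, the last holds). Time passes only in rows, so rows that do not move let the fingers close. It gives the time, the measured TCP pose, the force and the opening at its end, in the units of the state.
- get_state(): the state, without advancing time (a new reading comes with each control period).
- get_image(name): name is "scene" or "side" or "wrist"; returns the picture (384x512x3 uint8, red, green, blue); there is no depth.
- calibration(name): a dict with "mtx" (3x3 intrinsics, pixels), "distortion" ([k1, k2, p1, p2, k3] as OpenCV has them; the pictures are not rectified), "world_to_cam" (4x4, takes a point from world to camera coordinates); the wrist camera has in their place "hand_eye" (4x4, takes a point from camera to tool coordinates, whose origin is the TCP and whose axes are the flange's). Camera axes: x right, y down, z forward; pixel columns grow to the right and rows downward; lengths in m; the calibration is good to about 2 mm. A picture is of the moment at which its call begins: read the wrist's pose just before it. calibration takes no time and is no camera call.
- sign_off(): hands the job in, once; it reports no verdict.
The state is a dict: "clock": time; "qpos": joint angles; "qd": joint speeds; "effort": joint torques, N m; "position": TCP position; "ee_rot": TCP orientation; "contact_force": force on the tool from outside, world axes, zero at the start; "moment": the same for the moment, N m; "width": finger opening in m.
Only numpy, scipy, OpenCV 4.12 (cv2) and the standard library are available. Lean on these libraries where they do the work, as an engineer would, in place of code of your own. Each camera call takes 0.05 s, during which the arm holds its last target.

### The job

Secure the empty reel on its spindle: take the hitch pin (the one with the wire loop) out of the wooden rack, push it gently down through the cross hole near the spindle's free end until its collar sits on the bar, and only then swing its sprung loop over the spindle's end until it snaps past the nose and hangs underneath. Use a light touch and never force the pin or the loop against the spindle (keep well under 35 newtons), and leave everything else where it is.

Things in the scene. Friction and masses are not known exactly. Their poses are not given: they have to be found in the camera images.
- stand: Grey reel stand fixed to the table, base 90 x 130 x 12 mm. Origin on the table below its bearing. A level steel bar, the spindle, runs from it along -x above y = 0, 22 mm wide, z 112 to 128 mm. Going outward it carries a black reel (110 mm across, 50 long), a white sleeve (30 mm across, 70 long), then bare bar with an upright 12 mm cross hole right through, then a half-round nose.
- hole_in (a point): Point on the stand at x = -152, y = 0, z = 128 mm (bar's top): where the cross hole's centre would be with the spindle pushed fully in. It is left drawn out by 3 to 33 mm, not reported: the real hole lies that much farther along the stand's -x; look or feel for it. The bar slides under 6 N. Real hole: 25 mm from the sleeve's end, 35 mm from the nose's tip (nose radius 8 mm).
- rack: Plywood block 220 x 56 x 50 mm fixed to the table, origin under its centre. Two upright holes 13 mm wide and 46 mm deep in its top at x = -55 and +55 mm (y = 0); one holds the hitch pin, the other a plain pin with a ball knob and no loop, which stays there.
- pin: Steel hitch pin, 105 to 165 g. Origin at the centre of its collar's underside, z up. Shank 10 mm thick down to z = -42, last 1.5 mm tapered to an 8 mm flat tip. Collar 22 mm across, 4 thick. Above it a grip 12 (x) by 14 mm (y), z 4 to 42. Grip across y, fingertips above z = 17, clear of the loop. Its x axis must point along the stand's x axis. Fully home: origin at stand z = 128 mm.
- loop (a joint): Angle (rad) of the pin's wire loop, hinged along the pin's y at z = 8 mm, swinging freely but damped (about 1 s to fall over). 0 = open, leaning 20 degrees above level to the pin's +x, resting by its weight; 1.22 up; 2.79 level to -x; meets the nose near 3.1; pressed down on its ball (about 3 to 8 N) it tilts the pin a little outward, stretches and snaps past near 3.5; 4.17 = closed, hanging under the bar.
- ball (a point): Centre of the black ball, 16 mm across, at the free end of the pin's loop, 56 mm from the hinge: pinch it across the pin's y to swing the loop (it turns easily between the fingers), or press on it. Loop: 5 mm wire, arms 36 mm apart, cross wire 38 mm from the hinge, stretching outward up to 7 mm (4.5 N, then 3 N per mm more); a short stem carries the ball.
- knob_pin: Plain steel pin with a 24 mm steel ball knob and no loop, in the rack's other hole; origin at its collar's underside. Stays there.
- thread_black: Black thread cone, 60 mm across, 102 mm tall, origin under its centre. Leave alone.
- thread_blue: Blue thread cone, 60 mm across, 102 mm tall, origin under its centre. Leave alone.
- oil: Small clear oil bottle, 42 mm across, 110 mm tall, origin under its centre. Leave alone.
- driver: Screwdriver lying on the table, 170 mm long. Leave alone.
- buckle: Blue plastic strap buckle lying flat, 50 x 50 x 10 mm. Leave alone.
- collar: Loose steel collar ring, 44 mm across, 18 mm tall. Leave alone.
- tin: Low aluminium tin, 64 mm across, 55 mm tall. Leave alone.
There are look-alikes about, which are no part of the job. What is shaped like the pin but green is not meant. Of the things that look like the rack, the larger one is meant.

How it is judged:
By the outcome, as a careful person would: the job done as asked, in the order asked, and still so for the second after the job is handed in, with the robot touching nothing.
It also fails if it takes over 72 s, if anything falls off the work surface, if the arm or the gripper's body presses on something with over 40 N, if the wrist force passes 120 N, or if a joint passes its speed limit or range.

## Working session

There is one attempt and no reset: what is moved stays moved. The work goes in short steps, Python scripts to look and compute and a tool call to move; the robot and the scene stay as the last step left them, time stands still between calls to the robot, and variables do not carry over. Pictures are saved under pics/ and viewed, and the job is handed in when it is done.

Besides the shell and the picture viewer there is one more tool, called after "Request:" as a command line: name --argument value ..., lists and objects as JSON in quotes. drive_tool: Moves the arm, as the interface text tells. Its arguments: {"type":"object","properties":{"targets":{"type":"array"},"grip_force":{"type":"number"}},"required":["targets"]}

```bash
mkdir -p pics; ls; python3 - <<'E'
from rig import *
import cv2,numpy as np
np.set_printoptions(precision=4,suppress=True)
s=get_state();print(s)
for n in("scene","side","wrist"):
    im=get_image(n);cv2.imwrite(f"pics/{n}0.png",im[:,:,::-1]);c=calibration(n);print(n,c)
E
```

```text
pics
{'clock': 0.0, 'qpos': array([-1.286 ,  0.2766,  1.5062, -0.    ,  1.3607, -0.121 ]), 'qd': array([ 0.0007,  0.0008, -0.0003, -0.0005,  0.0026,  0.0002]), 'effort': array([ -0.0026, -41.6779, -24.5802,  -0.0004,   0.0111,   0.    ]), 'position': array([ 0.2268, -0.5278,  0.2304]), 'ee_rot': array([-0.0009,  0.9795,  0.2015, -0.0001]), 'contact_force': array([-0.4726, -0.7382, -0.1501]), 'moment': array([-0.0443, -0.0499,  0.0416]), 'width': 0.08543805045254499}
scene {'mtx': array([[418.4558,   0.    , 259.8791],
       [  0.    , 418.4558, 191.6462],
       [  0.    ,   0.    ,   1.    ]]), 'distortion': array([-0.0335,  0.    ,  0.    ,  0.    ,  0.    ]), 'world_to_cam': array([[-0.4842,  0.8747, -0.0214,  0.2517],
       [ 0.5806,  0.3029, -0.7557, -0.2369],
       [-0.6546, -0.3783, -0.6545,  1.4704],
       [ 0.    ,  0.    ,  0.    ,  1.    ]])}
side {'mtx': array([[352.9134,   0.    , 246.1476],
       [  0.    , 352.9134, 193.1112],
       [  0.    ,   0.    ,   1.    ]]), 'distortion': array([0.0145, 0.    , 0.    , 0.    , 0.    ]), 'world_to_cam': array([[ 0.9451, -0.3266,  0.0059, -0.5099],
       [-0.2255, -0.6653, -0.7117,  0.1906],
       [ 0.2364,  0.6713, -0.7025,  0.8183],
       [ 0.    ,  0.    ,  0.    ,  1.    ]])}
wrist {'mtx': array([[330.7123,   0.    , 253.3839],
       [  0.    , 330.7123, 185.6137],
       [  0.    ,   0.    ,   1.    ]]), 'distortion': array([-0.0884,  0.    ,  0.    ,  0.    ,  0.    ]), 'hand_eye': array([[ 0.    , -0.9548, -0.2974,  0.0753],
       [ 1.    , -0.    ,  0.0002, -0.001 ],
       [-0.0002, -0.2974,  0.9548, -0.1424],
       [ 0.    ,  0.    ,  0.    ,  1.    ]])}
```

View pics/scene0.png

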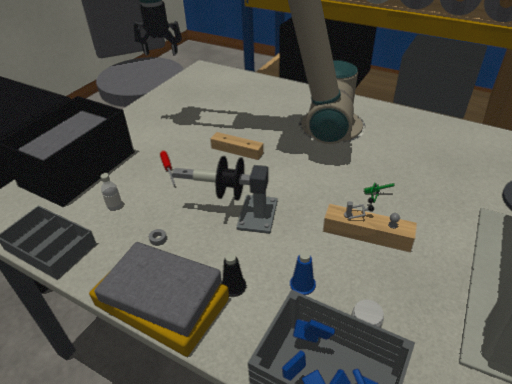

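View pics/side0.png

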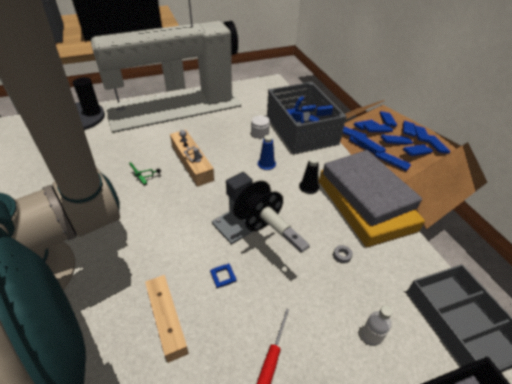

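View pics/wrist0.png

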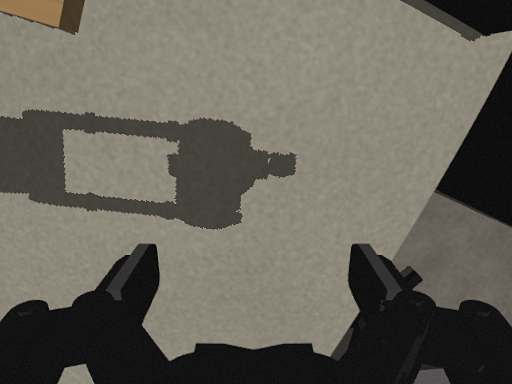

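Candidates for the pin are: a grey pin with loop in the rack (scene 350,210), a knob pin (scene 395,218, no loop), and a green look-alike (scene 376,190). Rack candidates are the block at scene (370,227), which holds the pins, and the smaller empty block at (237,145). I'll check with close crops.

```bash
python3 - <<'E'
import cv2,numpy as np
a=cv2.imread("pics/scene0.png");b=cv2.imread("pics/side0.png")
cv2.imwrite("pics/c1.png",cv2.resize(a[165:255,310:430],None,fx=6,fy=6,interpolation=cv2.INTER_CUBIC))
cv2.imwrite("pics/c2.png",cv2.resize(b[120:200,120:240],None,fx=6,fy=6,interpolation=cv2.INTER_CUBIC))
cv2.imwrite("pics/c3.png",cv2.resize(a[135:240,150:290],None,fx=5,fy=5,interpolation=cv2.INTER_CUBIC))
cv2.imwrite("pics/c4.png",cv2.resize(b[165:285,205:325],None,fx=5,fy=5,interpolation=cv2.INTER_CUBIC))
E
```

```text
(no output)
```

View pics/c1.png

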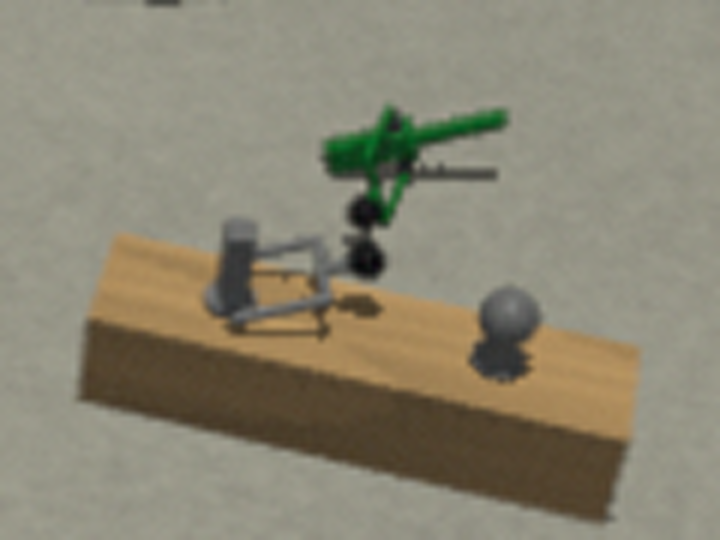

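View pics/c2.png

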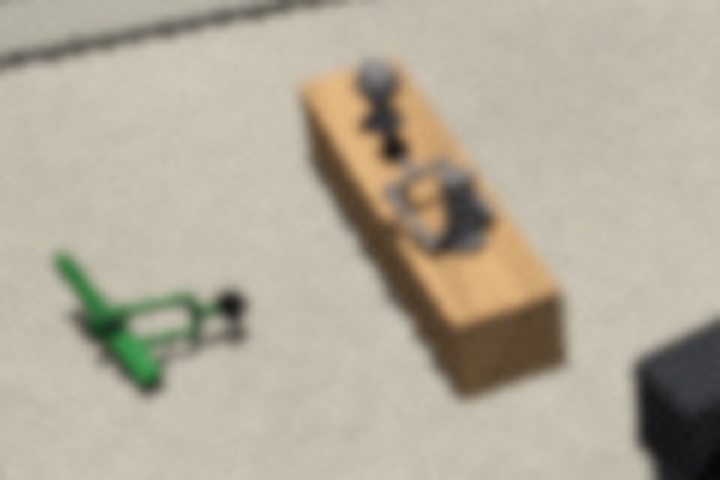

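View pics/c3.png

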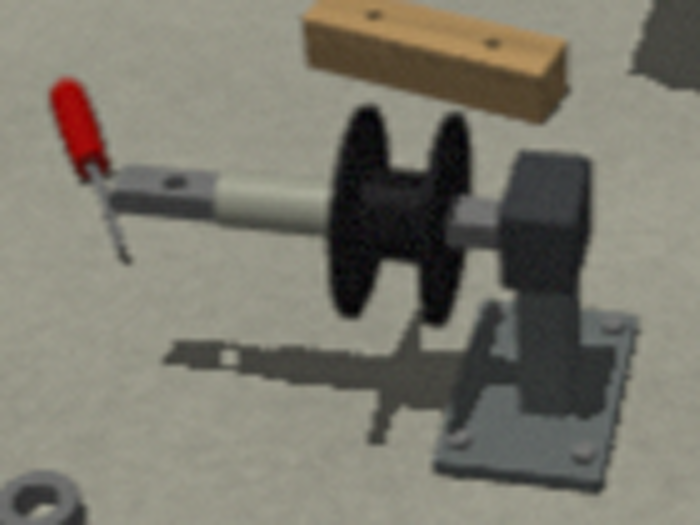

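View pics/c4.png

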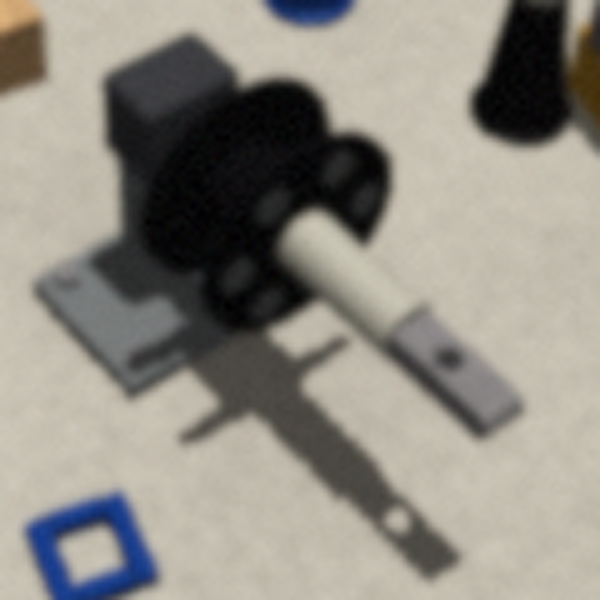

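The crops show the steel pin with loop standing at scene (348,215), in the left hole of the larger rack. Its black ball is at (371,208). The green pin lies on the table and the knob pin sits in the other hole. The cross hole is at scene (185,172) and side (295,236).

```bash
cat > h.py <<'E'
import cv2,numpy as np
from scipy.spatial.transform import Rotation as R
from rig import *
np.set_printoptions(precision=4,suppress=True)
def Rot(q): return R.from_quat([q[1],q[2],q[3],q[0]])
def camT(name,st=None):
    c=calibration(name)
    if name!="wrist": return c,np.linalg.inv(c["world_to_cam"])
    T=np.eye(4);T[:3,:3]=Rot(st["ee_rot"]).as_matrix();T[:3,3]=st["position"]
    return c,T@c["hand_eye"]
def ray(name,px,st=None):
    c,T=camT(name,st)
    u=cv2.undistortPoints(np.array([[px]],float),c["mtx"],c["distortion"])[0,0]
    d=T[:3,:3]@np.array([u[0],u[1],1]);return T[:3,3],d/np.linalg.norm(d)
def plane(name,px,z,st=None):
    o,d=ray(name,px,st);return o+d*(z-o[2])/d[2]
def proj(name,P,st=None):
    c,T=camT(name,st);W=np.linalg.inv(T)
    p=cv2.projectPoints(np.array(P,float).reshape(-1,3),cv2.Rodrigues(W[:3,:3])[0],W[:3,3],c["mtx"],c["distortion"])[0].reshape(-1,2);return p
def tri(rs):
    A=np.zeros((3,3));b=np.zeros(3)
    for o,d in rs:
        M=np.eye(3)-np.outer(d,d);A+=M;b+=M@o
    x=np.linalg.solve(A,b);return x,[np.linalg.norm((np.eye(3)-np.outer(d,d))@(x-o)) for o,d in rs]
def snap(name,fn):
    st=get_state();im=get_image(name)[:,:,::-1].copy();cv2.imwrite("pics/"+fn,im);return st,im
E
python3 - <<'E'
from h import *
print("hole",plane("scene",(185,171.6),.128),plane("side",(295.4,236.4),.128))
print("collar",plane("scene",(348.3,215),.05),plane("side",(197.5,159.2),.05))
print("ball",tri([ray("scene",(370.8,208.3)),ray("side",(185.8,144.7))]))
print("knob",tri([ray("scene",(395,217.5)),ray("side",(183,132.5))]))
print("sleeve/bar junction top-ish", plane("scene",(150+215/5,135+195/5),.128),plane("side",(205+405/5,165+325/5),.128))
print("nose", plane("scene",(150+110/5,135+190/5),.12),plane("side",(205+505/5,165+420/5),.12))
print("bearing top corners scene",[plane("scene",p,.15) for p in((253.5,165.5),(268,167),(267,192),(250,192))])
s=get_state();print(R.as_euler(Rot(s["ee_rot"]),"ZYX",degrees=True), Rot(s["ee_rot"]).as_matrix())
E
```

```text
hole [ 0.5812 -0.1831  0.128 ] [ 0.5843 -0.1852  0.128 ]
collar [0.4585 0.2222 0.05  ] [0.465  0.2263 0.05  ]
ball (array([0.4417, 0.2698, 0.0788]), [np.float64(0.0012007654971381409), np.float64(0.001200765497138189)])
knob (array([0.4467, 0.3314, 0.08  ]), [np.float64(0.0007093245186327782), np.float64(0.0007093245186327053)])
sleeve/bar junction top-ish [ 0.5798 -0.1588  0.128 ] [ 0.5725 -0.1629  0.128 ]
nose [ 0.5939 -0.217   0.12  ] [ 0.5946 -0.2168  0.12  ]
bearing top corners scene [array([ 0.5025, -0.0242,  0.15  ]), array([0.4912, 0.0111, 0.15  ]), array([0.5764, 0.054 , 0.15  ]), array([0.5948, 0.0188, 0.15  ])]
[  23.2489   -0.0113 -179.9216] [[ 0.9188  0.3947 -0.0004]
 [ 0.3947 -0.9188  0.0013]
 [ 0.0002 -0.0014 -1.    ]]
```

```bash
cat >> h.py <<'E'
def plan(target,yaw=None,n=10,st=None,nd=0):
    """rows to world target (m), tool-x yaw (deg), tool pointing down; assumes shift applied in axes at row start"""
    st=st or get_state();M=Rot(st["ee_rot"]);p=np.array(st["position"])
    y0=np.degrees(np.arctan2(M.as_matrix()[1,0],M.as_matrix()[0,0]))
    dy=0 if yaw is None else (yaw-y0+180)%360-180
    d=(np.array(target)-p)*1000
    Md=R.from_matrix([[np.cos(np.radians(y0)),np.sin(np.radians(y0)),0],[np.sin(np.radians(y0)),-np.cos(np.radians(y0)),0],[0,0,-1]])
    print("yaw0",round(y0,2),"dyaw",round(dy,2),"levelling rotvec(tool,deg)",np.degrees((M.inv()*Md).as_rotvec()))
    for i in range(n):
        C=R.from_euler("z",y0+dy*i/n,degrees=True)*R.from_euler("x",180,degrees=True)
        t=C.inv().apply(d/n);print([0,0,round(-dy/n,2)],np.round(t,nd))
E
python3 -c "
from h import *
plan((.583,-.184,.26),108,10)"
```

```text
yaw0 23.25 dyaw 84.75 levelling rotvec(tool,deg) [-0.0784 -0.0113  0.    ]
[0, 0, np.float64(-8.48)] [ 46. -18.  -3.]
[0, 0, np.float64(-8.48)] [ 48. -11.  -3.]
[0, 0, np.float64(-8.48)] [49. -3. -3.]
[0, 0, np.float64(-8.48)] [49.  4. -3.]
[0, 0, np.float64(-8.48)] [48. 11. -3.]
[0, 0, np.float64(-8.48)] [46. 18. -3.]
[0, 0, np.float64(-8.48)] [43. 25. -3.]
[0, 0, np.float64(-8.48)] [39. 31. -3.]
[0, 0, np.float64(-8.48)] [34. 36. -3.]
[0, 0, np.float64(-8.48)] [28. 41. -3.]
```

Request:
drive_tool --targets '[0,0,-8.5,46,-18,-3,1,0,0,-8.5,48,-11,-3,1,0,0,-8.5,49,-3,-3,1,0,0,-8.5,49,4,-3,1,0,0,-8.5,48,11,-3,1,0,0,-8.5,46,18,-3,1,0,0,-8.5,43,25,-3,1,0,0,-8.5,39,31,-3,1,0,0,-8.5,34,36,-3,1,0,0,-8.5,28,41,-3,1,0,0,0,0,0,0,1,0,0,0,0,0,0,1]' --grip_force 40

```text
clock: 1.65
position: [0.5803, -0.1832, 0.2607]
ee_rot: [-0.001, 0.586, 0.81, -0.001]
contact_force: [-0.5, -0.2, -0.2]
width: 0.0852
```

```bash
python3 - <<'E'
from h import *
st,im=snap("wrist","w1.png");print(st["clock"],st["position"],st["ee_rot"],st["qd"],st["contact_force"],st["width"])
import pickle;pickle.dump(st,open("st1.pkl","wb"))
E
```

```text
1.65 [ 0.5803 -0.1832  0.2607] [-0.0006  0.5861  0.8103 -0.0006] [-0.0246 -0.0103  0.0071 -0.0003 -0.0003  0.0011] [-0.5209 -0.1895 -0.2345] 0.08516305856936292
```

View pics/w1.png

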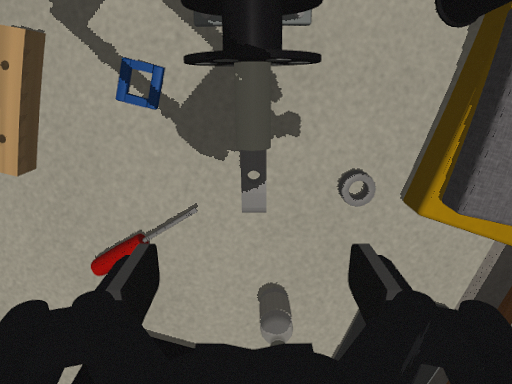

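The wrist picture shows the bar with its hole at about (253,175), the sleeve end at row 150 and the nose tip at row 212. I'll measure these accurately.

```bash
python3 - <<'E'
from h import *
import pickle;st=pickle.load(open("st1.pkl","rb"))
im=cv2.imread("pics/w1.png");c=im[140:220,220:290];cv2.imwrite("pics/w1c.png",cv2.resize(c,None,fx=8,fy=8,interpolation=cv2.INTER_CUBIC))
g=im[140:220,220:290].astype(int)
for r in range(150,215,6): print(r, im[r,234:274].mean(axis=1).astype(int))
E
```

```text
150 [ 62  59  56  56  58  60  55  52  53  56  56  58  62  62  61  65  65  66
  67  67  66  61  61  61  61  62  59  57  54  54  53  58 104 146 147 144
 143 139 137 136]
156 [137 141 141 140 135  56  60  50  51  49  50  53  53  54  53  52  53  54
  51  53  52  53  50  51  52  53  54  53  54  52  54  57 100 137 134 134
 135 135 137 138]
162 [138 137 137 133 131 130  54  50  50  51  52  52  51  52  53  51  53  53
  53  53  54  54  52  51  53  52  51  53  51  54  52  58 101 138 133 134
 137 140 139 138]
168 [138 140 139 139 137 137 128  49  50  49  51  53  53  52  52  52  52  54
  51  51  53  52  52  53  51  52  52  51  52  52  51  56 104 146 143 142
 141 140 137 136]
174 [140 141 141 141 138 140 139  45  50  51  52  53  49  82 143 138 137 137
 138 137 134 133 133 136 141 137  45  49  52  52  52  56 104 147 145 145
 144 142 141 141]
180 [137 137 139 139 143 146 143  68  48  51  51  52  51  51  47  46  48  48
  46  50  44  48  47  47  47  49  53  52  52  52  48  63 136 147 147 150
 146 142 138 134]
186 [134 137 135 135 136 140 138  68  49  50  52  50  53  51  52  53  52  52
  53  50  51  52  51  47  61 130 128 126 124 125 126 126 133 139 138 137
 138 137 137 137]
192 [138 138 137 137 139 142 144 126  54 122 122 121 116 118 122 120 121 123
 123 118 120 123 122 120 121 123 123 123 122 122 123 123 134 146 144 141
 136 137 138 138]
198 [139 140 141 140 142 141 140 126 114 114 114 115 116 117 116 116 117 115
 117 117 118 117 116 115 117 116 117 117 116 117 118 116 129 137 134 137
 138 138 138 139]
204 [136 138 142 141 142 139 140 131 113 114 113 116 113 114 115 114 114 116
 114 115 116 115 116 115 114 116 116 117 115 114 114 116 129 138 138 136
 139 140 141 142]
210 [136 137 138 141 142 141 141 137 100 101 101 102 100 101 101 101 101 101
 101 100 101 101 100 102 100 102 101 101 100 100 101 102 123 140 139 138
 138 139 141 143]
```

View pics/w1c.png

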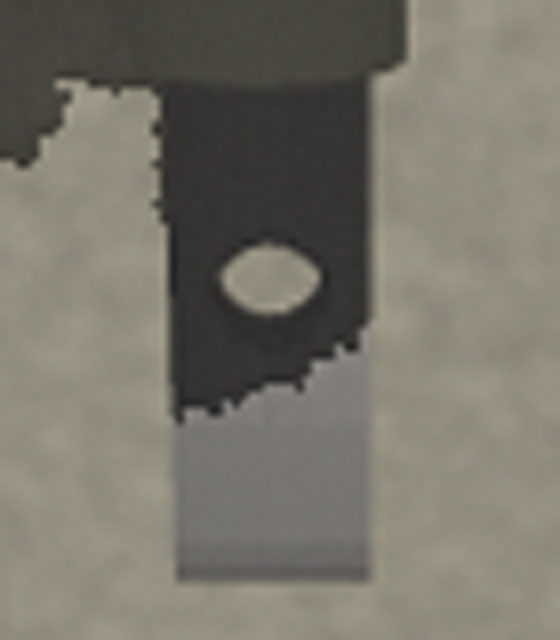

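```bash
python3 - <<'E'
from h import *
import pickle;st=pickle.load(open("st1.pkl","rb"))
f=lambda u,v,z=.128: plane("wrist",(u,v),z,st)
# subpixel edges
L=[];Rr=[]
for v,l,r in((158,239.3,266.2),(174,240.7,266.2),(186,241.4,266.1),(198,241.4,266.1),(206,241.6,266.1)):
    a,b=f(l,v),f(r,v);print(v,a,b,np.linalg.norm(a-b)*1000,(a+b)/2);L.append((a+b)/2)
L=np.array(L);d=np.polyfit(L[:,1],L[:,0],1);u=L[0]-L[-1];print("axis yaw",np.degrees(np.arctan2(u[1],u[0])), np.degrees(np.arctan2(1,d[0])))
print("upper rim",f(253.8,170.4),"lower edge vis at z=.112",f(253.8,179.4,.112),"L/R",f(247.4,174.8),f(260.2,174.8))
print("tip",f(253.8,212.5,.123),"sleeve end",f(252.8,150.3,.128))
print(Rot(st["ee_rot"]).as_matrix())
E
```

```text
158 [ 0.5631 -0.1723  0.128 ] [ 0.5848 -0.1651  0.128 ] 22.8565518544539 [ 0.5739 -0.1687  0.128 ]
174 [ 0.5685 -0.1854  0.128 ] [ 0.5893 -0.1785  0.128 ] 21.97735109297924 [ 0.5789 -0.1819  0.128 ]
186 [ 0.5723 -0.1955  0.128 ] [ 0.5928 -0.1887  0.128 ] 21.525075664585117 [ 0.5825 -0.1921  0.128 ]
198 [ 0.5757 -0.2061  0.128 ] [ 0.5963 -0.1992  0.128 ] 21.773046020556308 [ 0.586  -0.2026  0.128 ]
206 [ 0.5781 -0.2132  0.128 ] [ 0.5988 -0.2064  0.128 ] 21.766692663714068 [ 0.5885 -0.2098  0.128 ]
axis yaw 109.49914974886794 109.42689486485303
upper rim [ 0.5782 -0.1788  0.128 ] lower edge vis at z=.112 [ 0.5821 -0.1908  0.112 ] L/R [ 0.5742 -0.1842  0.128 ] [ 0.5846 -0.1808  0.128 ]
tip [ 0.591  -0.2176  0.123 ] sleeve end [ 0.5719 -0.1624  0.128 ]
[[-0.3131  0.9497 -0.0016]
 [ 0.9497  0.3131 -0.0003]
 [ 0.0002 -0.0016 -1.    ]]
```

```bash
python3 -c "
from h import *
plan((.462,.224,.19),114,9)"
```

```text
yaw0 108.19 dyaw 5.81 levelling rotvec(tool,deg) [-0.0791 -0.0087  0.    ]
[0, 0, np.float64(-0.65)] [47.  2.  8.]
[0, 0, np.float64(-0.65)] [47.  2.  8.]
[0, 0, np.float64(-0.65)] [47.  3.  8.]
[0, 0, np.float64(-0.65)] [47.  3.  8.]
[0, 0, np.float64(-0.65)] [47.  4.  8.]
[0, 0, np.float64(-0.65)] [47.  4.  8.]
[0, 0, np.float64(-0.65)] [47.  5.  8.]
[0, 0, np.float64(-0.65)] [47.  5.  8.]
[0, 0, np.float64(-0.65)] [47.  6.  8.]
```

Request:
drive_tool --targets '[0,0,-0.6,47,2,6,1,0,0,-0.7,47,2,6,1,0,0,-0.6,47,3,6,1,0,0,-0.7,47,3,6,1,0,0,-0.6,47,4,8,1,0,0,-0.7,47,4,8,1,0,0,-0.6,47,5,10,1,0,0,-0.7,47,5,10,1,0,0,-0.6,47,6,10,1,0,0,0,0,0,0,1,0,0,0,0,0,0,1]'

```text
clock: 3.08
position: [0.4623, 0.2231, 0.1914]
ee_rot: [0.0, 0.545, 0.839, -0.0]
contact_force: [-0.2, -0.7, 0.1]
width: 0.0852
```

```bash
python3 - <<'E'
from h import *
st,im=snap("wrist","w2.png");print(st["clock"],st["position"],st["ee_rot"],st["contact_force"])
import pickle;pickle.dump(st,open("st2.pkl","wb"))
cv2.imwrite("pics/w2c.png",cv2.resize(im[60:260,140:340],None,fx=3,fy=3,interpolation=cv2.INTER_CUBIC))
E
```

```text
3.075 [0.4623 0.2231 0.1914] [ 0.0005  0.5447  0.8386 -0.0003] [-0.1596 -0.6705  0.0625]
```

View pics/w2.png

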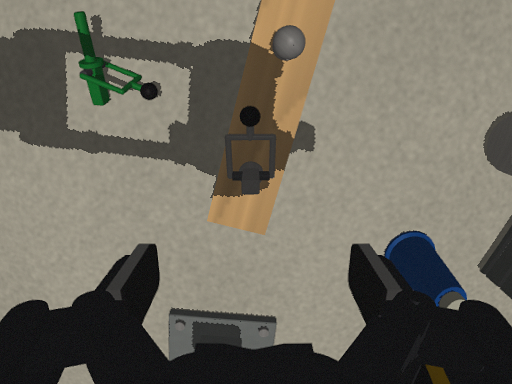

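View pics/w2c.png

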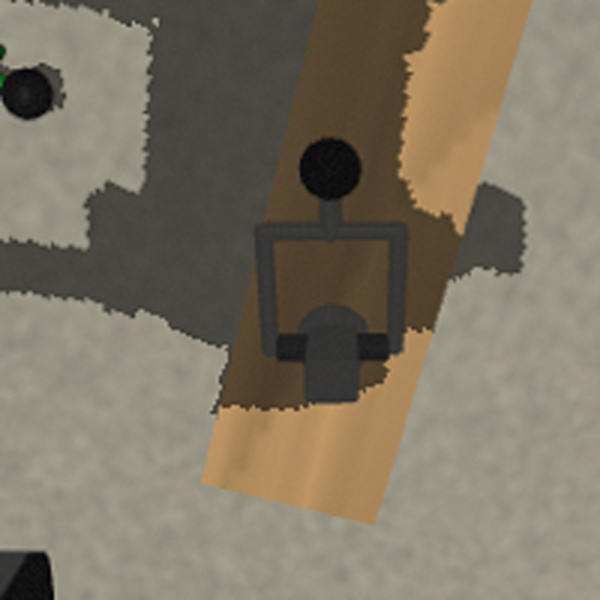

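The picture shows the pin upright with its grip top at (250,188), the ball at (250,116) and the hinge at about row 176. The loop points along +tool x.

```bash
python3 - <<'E'
from h import *
import pickle;st=pickle.load(open("st2.pkl","rb"))
f=lambda u,v,z: plane("wrist",(140+u/3,60+v/3),z,st)
C=[f(305,402,.092),f(357,402,.092),f(306,364,.092),f(358,364,.092)];print(np.array(C),np.mean(C,axis=0))
b=f(330,168,.0772);t=np.mean(C,axis=0);d=b-t;print("ball",b,np.linalg.norm(d[:2]),"yaw",np.degrees(np.arctan2(d[1],d[0])))
# collar front arc top (331,304) z=.054 : +11mm
print("collar +x edge",f(331,304,.054)); 
a,c=f(255,232,.071),f(407,232,.071);print("cross",a,c,np.linalg.norm(a-c),np.degrees(np.arctan2(*(c-a)[1::-1])),(a+c)/2)
a,c=f(277,347,.058),f(388,347,.058);print("hinge",a,c,np.linalg.norm(a-c),np.degrees(np.arctan2(*(c-a)[1::-1])),(a+c)/2)
print("tool yaw",Rot(st["ee_rot"]).as_euler("ZYX",degrees=True))
E
```

```text
[[0.4556 0.2143 0.092 ]
 [0.4679 0.2198 0.092 ]
 [0.4518 0.2238 0.092 ]
 [0.4639 0.2292 0.092 ]] [0.4598 0.2218 0.092 ]
ball [0.4379 0.2699 0.0772] 0.05287195021123948 yaw 114.41431402929419
collar +x edge [0.4545 0.2324 0.054 ]
cross [0.4267 0.2459 0.071 ] [0.4636 0.2623 0.071 ] 0.04042040574117554 23.985726806352016 [0.4452 0.2541 0.071 ]
hinge [0.4451 0.2153 0.058 ] [0.4744 0.2284 0.058 ] 0.03202379511060739 24.004397605083753 [0.4597 0.2218 0.058 ]
tool yaw [113.9896   0.0639 179.9988]
```

Request:
drive_tool --targets '[0,0,0,0,-2.8,30,0.8,0,0,0,0,0,40,0.6,0,0,0,0,0,30,0.6,0,0,0,0,0,15,0.6,0,0,0,0,0,7,0.6,0,0,0,0,0,0,0.6]' --grip_force 40

```text
clock: 3.88
position: [0.4602, 0.223, 0.0697]
ee_rot: [0.0, 0.545, 0.839, 0.0]
contact_force: [0.1, -0.3, -0.1]
width: 0.0514
```

```bash
python3 - <<'E'
from h import *
st,im=snap("wrist","w3.png");print(st["clock"],st["position"],st["ee_rot"],st["contact_force"],st["width"])
E
```

```text
3.875 [0.4602 0.223  0.0697] [0.0003 0.5446 0.8387 0.0003] [ 0.1292 -0.2827 -0.1127] 0.051442288584620986
```

View pics/w3.png

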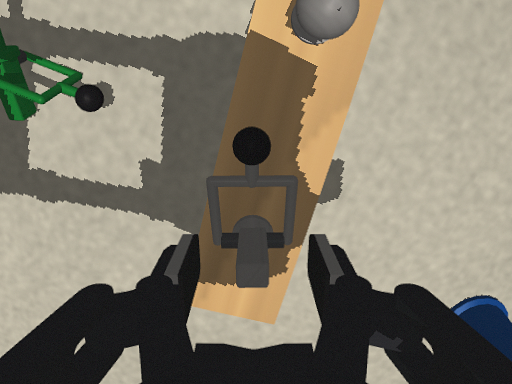

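The fingers straddle the grip evenly (pads at 198 and 310, grip at 252). Closing.

Request:
drive_tool --targets '[0,0,0,-0.8,-0.8,0.5,0.3,0,0,0,0,0,0,0.1,0,0,0,0,0,0,0,0,0,0,0,0,0,0]' --grip_force 45

```text
clock: 4.42
position: [0.4595, 0.2223, 0.0694]
ee_rot: [0.0, 0.544, 0.839, 0.0]
contact_force: [-0.7, -0.5, 5.1]
width: 0.0127
```

Request:
drive_tool --targets '[0,0,0,0,0,0,0,0,0,0,0,0,0,0]'

```text
clock: 4.68
position: [0.4595, 0.2224, 0.0695]
ee_rot: [0.0, 0.544, 0.839, 0.0]
contact_force: [-0.6, -0.0, 5.7]
width: 0.0127
```

Request:
drive_tool --targets '[0,0,0,0,0,-4,0,0,0,0,0,0,-12,0,0,0,0,0,0,-30,0,0,0,0,0,0,-30,0,0,0,0,0,0,0,0]'

```text
clock: 5.3
position: [0.461, 0.2228, 0.1474]
ee_rot: [0.002, 0.544, 0.839, 0.002]
contact_force: [0.3, -0.5, -1.4]
width: 0.0131
```

```bash
python3 - <<'E'
from h import *
st,im=snap("wrist","w4.png");print(st["clock"],st["position"],st["ee_rot"],st["contact_force"],st["width"])
import pickle;pickle.dump(st,open("st4.pkl","wb"))
E
```

```text
5.3 [0.461  0.2228 0.1474] [0.0019 0.5443 0.8389 0.0023] [ 0.2762 -0.5056 -1.4219] 0.013079496049143725
```

View pics/w4.png

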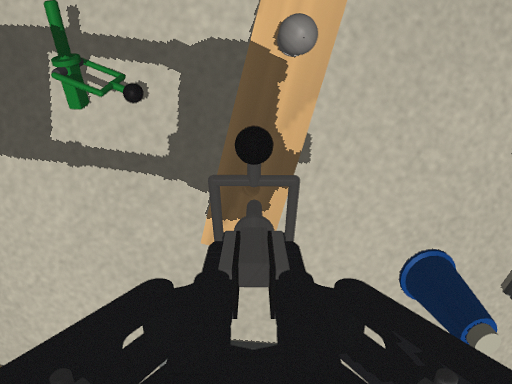

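The pin is out of the rack and in the grip, with the ball at (254,145) and the shank end at about (254,205). I'll check that it is upright in the hand.

```bash
python3 - <<'E'
from h import *
import pickle;st=pickle.load(open("st4.pkl","rb"))
T=np.eye(4);T[:3,:3]=Rot(st["ee_rot"]).as_matrix();T[:3,3]=st["position"]
P=np.array([[-.0006+.0526,0,.0195-.0272],[0,0,.0195+.042],[.004,0,.0195+.042],[.011,0,.0155],[.0006,.018,.0195-.008],[.0351,.018,.0195-.021],[.0351,-.018,.0195-.021],[-.006,0,.0195-.042]])
W=(T[:3,:3]@P.T).T+T[:3,3]
print(proj("wrist",W,st)); print(T[:3,:3])
im=cv2.imread("pics/w4.png");c=cv2.resize(im[120:300,180:330],None,fx=4,fy=4,interpolation=cv2.INTER_CUBIC)[:600]
c=cv2.convertScaleAbs(c,alpha=2)
cv2.imwrite("pics/w4c.png",c)
E
```

```text
[[254.6577 145.7825]
 [254.2932 205.0076]
 [254.2984 199.2752]
 [254.4491 216.455 ]
 [289.4522 238.1502]
 [295.0625 180.9287]
 [214.0962 180.9027]
 [254.5819 287.9747]]
[[-0.4076  0.9132  0.0057]
 [ 0.9132  0.4076  0.0018]
 [-0.0007  0.006  -1.    ]]
```

View pics/w4c.png

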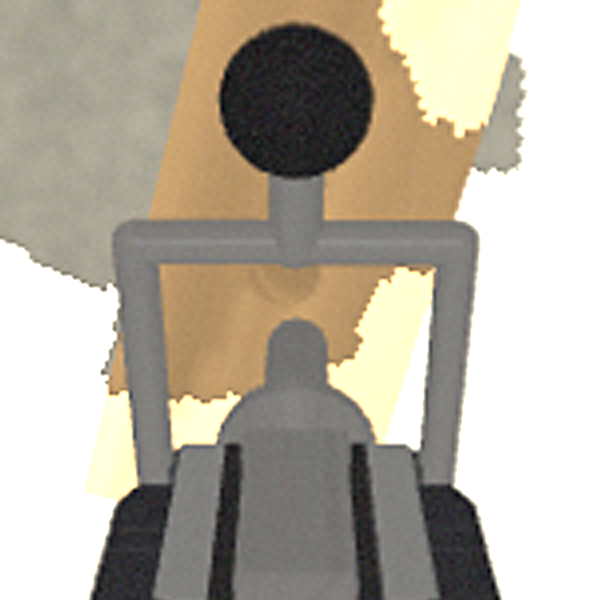

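```bash
python3 -c "
from h import *
plan((.5798,-.1842,.28),108.8,10)"
```

```text
yaw0 114.05 dyaw -5.25 levelling rotvec(tool,deg) [0.1415 0.0205 0.    ]
[0, 0, np.float64(0.53)] [-42.  -6. -13.]
[0, 0, np.float64(0.53)] [-42.  -5. -13.]
[0, 0, np.float64(0.53)] [-42.  -5. -13.]
[0, 0, np.float64(0.53)] [-42.  -4. -13.]
[0, 0, np.float64(0.53)] [-42.  -4. -13.]
[0, 0, np.float64(0.53)] [-42.  -4. -13.]
[0, 0, np.float64(0.53)] [-42.  -3. -13.]
[0, 0, np.float64(0.53)] [-42.  -3. -13.]
[0, 0, np.float64(0.53)] [-42.  -3. -13.]
[0, 0, np.float64(0.53)] [-42.  -2. -13.]
```

Request:
drive_tool --targets '[0,0,0.6,-25,-6,-40,0,0,0,0.5,-42,-5,-40,0,0,0,0.5,-42,-5,-40,0,0,0,0.6,-42,-4,-13,0,0,0,0.5,-42,-4,0,0,0,0,0.5,-42,-4,0,0,0,0,0.5,-45,-3,0,0,0,0,0.5,-45,-3,0,0,0,0,0.5,-45,-3,0,0,0,0,0.5,-40,-2,10,0,0,0,0,-10,0,30,0,0,0,0,0,0,0,0]'

```text
clock: 6.85
position: [0.5745, -0.1831, 0.2335]
ee_rot: [-0.005, 0.582, 0.813, -0.001]
contact_force: [-0.1, 0.9, -1.0]
width: 0.0131
```

Request:
drive_tool --targets '[0,0,0,0,0,0,0]'

```text
clock: 6.98
position: [0.5765, -0.1825, 0.2376]
ee_rot: [-0.001, 0.582, 0.813, 0.0]
contact_force: [0.5, 0.4, -0.8]
width: 0.0131
```

```bash
python3 - <<'E'
from h import *
st,im=snap("wrist","w5.png");print(st["clock"],st["position"],st["ee_rot"],st["contact_force"],st["width"])
import pickle;pickle.dump(st,open("st5.pkl","wb"))
plan((.5798,-.1842,.215),108.8,1,nd=1)
cv2.imwrite("pics/w5c.png",cv2.convertScaleAbs(cv2.resize(im[120:300,160:350],None,fx=4,fy=4,interpolation=cv2.INTER_CUBIC)[:600],alpha=1.6))
E
```

```text
6.975 [ 0.5765 -0.1825  0.2376] [-0.0006  0.5816  0.8135  0.0001] [ 0.5279  0.4376 -0.8222] 0.01310034385168851
yaw0 108.9 dyaw -0.1 levelling rotvec(tool,deg) [0.0338 0.0134 0.    ]
[0, 0, np.float64(0.1)] [-2.5  2.2 23.4]
```

View pics/w5c.png

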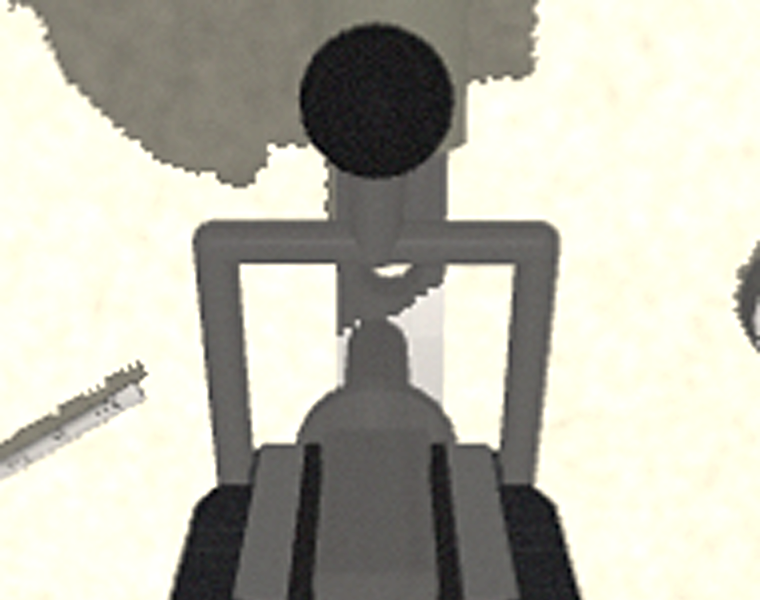

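The shank column is about 377 and the hole 391 (crop), which agrees with the computed +2.2 mm y shift. Aligning.

Request:
drive_tool --targets '[0,0,0.1,-2.5,2.2,20,0,0,0,0,0,0,0,0,0,0,0,0,0,0,0]'

```text
clock: 7.4
position: [0.5799, -0.1845, 0.2191]
ee_rot: [0.001, 0.582, 0.813, 0.0]
contact_force: [0.3, 0.1, -1.5]
width: 0.0128
```

```bash
python3 - <<'E'
from h import *
st,im=snap("wrist","w6.png");print(st["clock"],st["position"],st["ee_rot"],st["contact_force"],st["width"])
import pickle;pickle.dump(st,open("st6.pkl","wb"))
plan((.5798,-.1842,.195),108.8,1,nd=1)
s2,i2=snap("side","s6.png");s3,i3=snap("scene","sc6.png")
T=np.eye(4);T[:3,:3]=Rot(st["ee_rot"]).as_matrix();T[:3,3]=st["position"]
tip=(T@[-.0006,0,.0615,1])[:3];H=np.array([.58,-.1848,.128])
print("tip",tip)
for n in("side","scene"): print(n,proj(n,[tip,H]))
a=cv2.resize(i2[185:265,255:335],None,fx=5,fy=5,interpolation=cv2.INTER_CUBIC);b=cv2.resize(i3[120:200,145:225],None,fx=5,fy=5,interpolation=cv2.INTER_CUBIC)
cv2.imwrite("pics/s6c.png",cv2.convertScaleAbs(np.hstack([a,b]),alpha=1.5))
E
```

```text
7.4 [ 0.5799 -0.1845  0.2191] [0.0009 0.5822 0.8131 0.0002] [ 0.3212  0.0992 -1.5203] 0.012849163684118323
yaw0 108.78 dyaw 0.02 levelling rotvec(tool,deg) [0.0896 0.0851 0.0001]
[0, 0, np.float64(-0.02)] [ 0.5 -0.1 24.2]
tip [ 0.5802 -0.1851  0.1576]
side [[295.0868 227.7992]
 [293.4736 236.7761]]
scene [[183.0023 161.9601]
 [184.7703 171.1544]]
```

View pics/s6c.png

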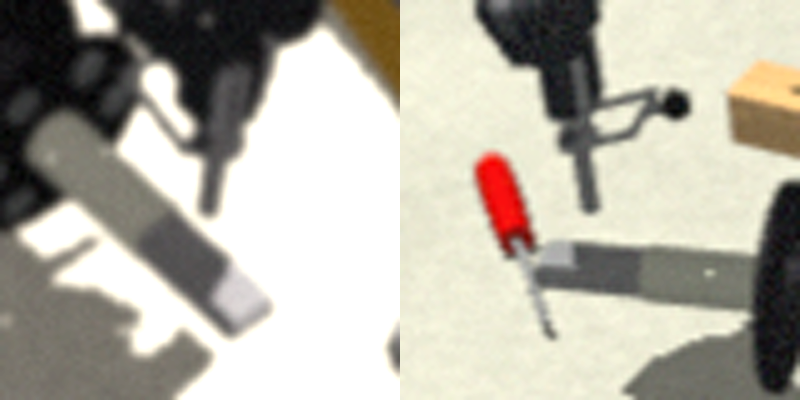

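View pics/w6.png

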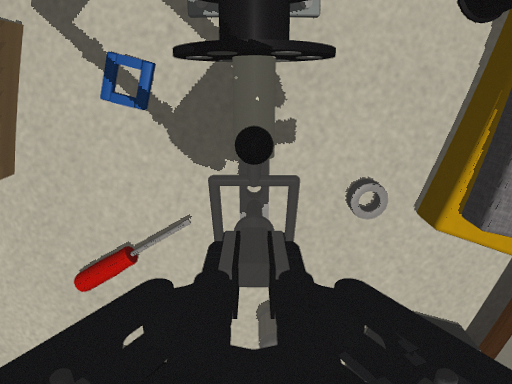

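Predicted and observed tip and hole agree in both fixed cameras: side shows the same 1.9 px offset for both, scene shows none. I'll lower gently.

Request:
drive_tool --targets '[0,0,0,0.3,0,12,0,0,0,0,0,0,10,0,0,0,0,0,0,4,0,0,0,0,0,0,2,0,0,0,0,0,0,2,0,0,0,0,0,0,0,0]'

```text
clock: 8.3
position: [0.5795, -0.1846, 0.1878]
ee_rot: [0.0, 0.582, 0.813, -0.0]
contact_force: [-0.1, 0.1, -1.0]
width: 0.013
```

Request:
drive_tool --targets '[0,0,0,0,0,2,0,0,0,0,0,0,2,0,0,0,0,0,0,2,0,0,0,0,0,0,0,0]'

```text
clock: 8.8
position: [0.5793, -0.1845, 0.1816]
ee_rot: [-0.0, 0.582, 0.813, -0.0]
contact_force: [-0.3, -0.2, -0.4]
width: 0.0129
```

```bash
python3 -c "
from h import *
plan((.5798,-.1842,.17),108.8,1,nd=1);print(get_state()['moment'],get_state()['contact_force'])"
```

```text
yaw0 108.75 dyaw 0.05 levelling rotvec(tool,deg) [-0.0195 -0.014   0.    ]
[0, 0, np.float64(-0.05)] [ 0.1  0.5 11.6]
[0.0297 0.0098 0.0074] [-0.3269 -0.2482 -0.3721]
```

Request:
drive_tool --targets '[0,0,0,0,0.4,4,0,0,0,0,0,0,4,0,0,0,0,0,0,4,0,0,0,0,0,0,4,0,0,0,0,0,0,4,0,0,0,0,0,0,0,0]'

```text
clock: 9.55
position: [0.5796, -0.1844, 0.1613]
ee_rot: [-0.0, 0.583, 0.813, -0.0]
contact_force: [0.8, 0.5, -1.3]
width: 0.0131
```

```bash
python3 - <<'E'
from h import *
st,im=snap("wrist","w7.png");s2,i2=snap("side","s7.png");s3,i3=snap("scene","sc7.png")
a=cv2.resize(i2[185:265,255:335],None,fx=5,fy=5,interpolation=cv2.INTER_CUBIC);b=cv2.resize(i3[120:200,145:225],None,fx=5,fy=5,interpolation=cv2.INTER_CUBIC)
cv2.imwrite("pics/s7c.png",cv2.convertScaleAbs(np.hstack([a,b]),alpha=1.5))
plan((.5798,-.1842,.1475),108.8,1,nd=1);print(st['moment'],st['contact_force'])
E
```

```text
yaw0 108.75 dyaw 0.05 levelling rotvec(tool,deg) [0.01   0.0143 0.    ]
[0, 0, np.float64(-0.05)] [ 0.3 -0.  14.4]
[ 0.0299 -0.018  -0.0494] [ 0.7531  0.5291 -1.2896]
```

View pics/s7c.png

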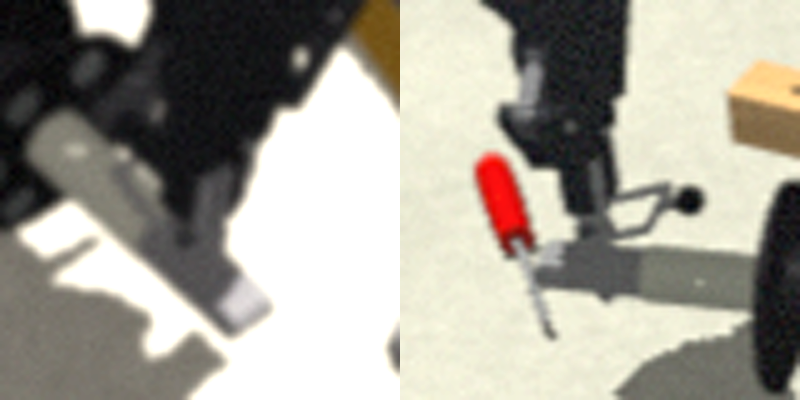

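The pin is well inside the hole and its tip is emerging underneath at crop (605,298). I'll keep going to the seat.

Request:
drive_tool --targets '[0,0,0,0.2,0,4,0,0,0,0,0,0,4,0,0,0,0,0,0,3,0,0,0,0,0,0,1,0,0,0,0,0,0,0,0]'

```text
clock: 10.32
position: [0.5798, -0.1843, 0.1497]
ee_rot: [-0.0, 0.582, 0.813, -0.0]
contact_force: [-0.2, -0.1, -0.5]
width: 0.0129
```

Request:
drive_tool --targets '[0,0,0,0,0,1,0,0,0,0,0,0,0,0]'

```text
clock: 10.58
position: [0.5798, -0.1843, 0.1488]
ee_rot: [0.0, 0.582, 0.813, -0.0]
contact_force: [0.2, -0.1, -1.3]
width: 0.0126
```

Request:
drive_tool --targets '[0,0,0,0,0,0.7,0,0,0,0,0,0,0,0]'

```text
clock: 10.82
position: [0.5798, -0.1842, 0.1481]
ee_rot: [0.0, 0.582, 0.813, -0.0]
contact_force: [0.3, -0.3, -1.5]
width: 0.0126
```

Request:
drive_tool --targets '[0,0,0,0,0,0.6,0,0,0,0,0,0,0,0]'

```text
clock: 11.08
position: [0.5798, -0.1843, 0.1475]
ee_rot: [0.0, 0.582, 0.813, -0.0]
contact_force: [0.6, -0.0, 1.0]
width: 0.0132
```

Request:
drive_tool --targets '[0,0,0,0,0,0.5,0,0,0,0,0,0,0,0]'

```text
clock: 11.32
position: [0.5799, -0.1843, 0.1475]
ee_rot: [0.0, 0.582, 0.813, -0.0]
contact_force: [-0.6, 0.4, 2.7]
width: 0.0129
```

The collar is seated: TCP z is 0.1475 as computed, and the contact force turned positive at +2.7 N. Releasing and looking.

Request:
drive_tool --targets '[0,0,0,0,0,-0.3,0.1,0,0,0,0,0,0,0.3,0,0,0,0,0,0,0.4,0,0,0,0,0,-20,0.4,0,0,0,0,0,-40,0.4,0,0,0,0,0,-30,0.4,0,0,0,0,0,0,0.4]'

```text
clock: 12.2
position: [0.5813, -0.1849, 0.24]
ee_rot: [0.003, 0.582, 0.813, 0.001]
contact_force: [0.5, -0.4, -0.1]
width: 0.0342
```

```bash
python3 - <<'E'
from h import *
import pickle
st,im=snap("wrist","w8.png");pickle.dump(st,open("st8.pkl","wb"));s2,i2=snap("side","s8.png");s3,i3=snap("scene","sc8.png")
a=cv2.resize(i2[185:265,255:335],None,fx=5,fy=5,interpolation=cv2.INTER_CUBIC);b=cv2.resize(i3[120:200,145:225],None,fx=5,fy=5,interpolation=cv2.INTER_CUBIC)
cv2.imwrite("pics/s8c.png",cv2.convertScaleAbs(np.hstack([a,b]),alpha=1.5))
print(st["clock"],st["position"],st['contact_force'])
E
```

```text
12.2 [ 0.5813 -0.1849  0.24  ] [ 0.4723 -0.3533 -0.1191]
```

View pics/s8c.png

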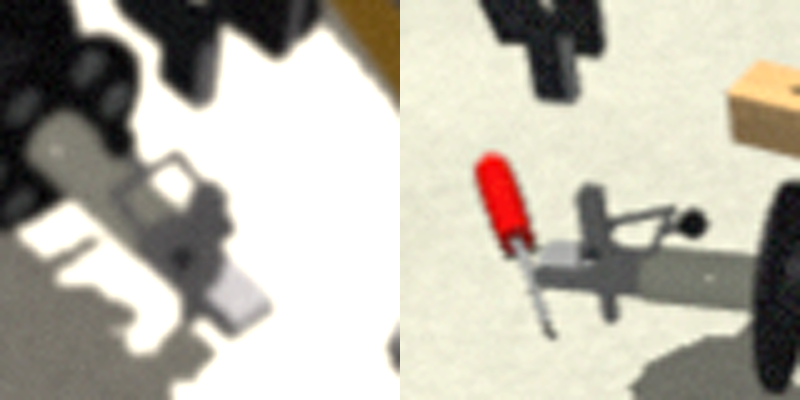

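View pics/w8.png

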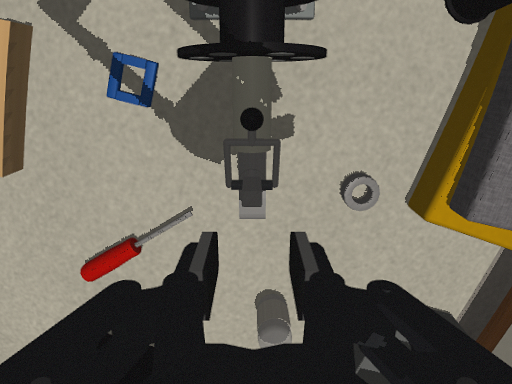

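Scene shows the collar sitting on the bar with the shank end below it, and wrist shows the ball at (251,119). Next I'll locate the ball.

```bash
python3 - <<'E'
from h import *
import pickle;st=pickle.load(open("st8.pkl","rb"))
im=cv2.imread("pics/w8.png");m=(im.max(axis=2)<45).astype(np.uint8);m[:95]=0;m[145:]=0;m[:,:225]=0;m[:,285:]=0
cs=cv2.findContours(m,0,2)[0];c=max(cs,key=cv2.contourArea);e=cv2.minEnclosingCircle(c);print(e,cv2.contourArea(c))
i3=cv2.imread("pics/sc8.png")
b=plane("wrist",e[0],.1552,st);print(b)
print("tri w/ scene",tri([ray("wrist",e[0],st),ray("scene",(145+(692-400)/5,120+223/5))]))
d=b[:2]-np.array([.58,-.1848]);print(np.linalg.norm(d),np.degrees(np.arctan2(d[1],d[0])))
plan((.563,-.135,.1472),108.8,1,nd=1)
E
```

```text
((251.5, 118.83333587646484), 11.702428817749023) 395.0
[ 0.5627 -0.135   0.1552]
tri w/ scene (array([ 0.5626, -0.135 ,  0.1548]), [np.float64(5.8601275461399625e-05), np.float64(5.86012754614167e-05)])
0.05271039234872538 109.19948488271335
yaw0 108.75 dyaw 0.05 levelling rotvec(tool,deg) [-0.0984 -0.084   0.0001]
[0, 0, np.float64(-0.05)] [51.5  0.5 88.8]
```

Request:
drive_tool --targets '[0,0,0,25,0,0,0.4,0,0,0,26,0,20,0.4,0,0,0,0,0,30,0.4,0,0,0,0,0,20,0.4,0,0,0,0,0,0,0.4,0,0,0,0,0,0,0.4]' --grip_force 20

```text
clock: 13.1
position: [0.5634, -0.1353, 0.1677]
ee_rot: [0.0, 0.582, 0.813, 0.0]
contact_force: [0.9, -0.7, 1.0]
width: 0.0342
```

```bash
python3 - <<'E'
from h import *
plan((.5627,-.135,.1472),108.8,1,nd=1);print(get_state()["position"])
E
```

```text
yaw0 108.78 dyaw 0.02 levelling rotvec(tool,deg) [ 0.0174 -0.0024 -0.    ]
[0, 0, np.float64(-0.02)] [ 0.5 -0.6 20.5]
[ 0.5634 -0.1353  0.1677]
```

Request:
drive_tool --targets '[0,0,0,0.5,-0.6,12,0.4,0,0,0,0,0,8.5,0.4,0,0,0,0,0,0,0.4]'

```text
clock: 13.48
position: [0.562, -0.1355, 0.1458]
ee_rot: [-0.001, 0.583, 0.813, -0.0]
contact_force: [-0.4, -0.7, -0.8]
width: 0.0343
```

```bash
python3 - <<'E'
from h import *
st,im=snap("wrist","w9.png");print(st["position"],st["contact_force"])
E
```

```text
[ 0.562  -0.1355  0.1458] [-0.4103 -0.6642 -0.7922]
```

View pics/w9.png

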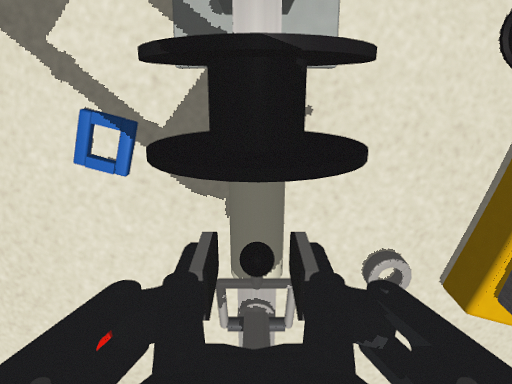

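The ball (257,259) sits between the pads (213 and 294). Closing lightly.

Request:
drive_tool --targets '[0,0,0,0,0.3,0,0.25,0,0,0,0,0,0,0.15,0,0,0,0,0,0,0.1,0,0,0,0,0,0,0.1]' --grip_force 20

```text
clock: 14.02
position: [0.5631, -0.1357, 0.147]
ee_rot: [0.0, 0.582, 0.813, 0.0]
contact_force: [1.2, -0.3, -0.3]
width: 0.0138
```

```bash
python3 - <<'E'
from h import *
p=get_state()["position"];print(p)
import math
a0=20
prev=None
for a in range(20,131,10):
    x,z=56*math.cos(math.radians(a)),56*math.sin(math.radians(a))
    if prev: print(a,"tx %.1f tz %.1f"%(x-prev[0],-(z-prev[1])))
    prev=(x,z)
E
```

```text
[ 0.5631 -0.1357  0.147 ]
30 tx -4.1 tz -8.8
40 tx -5.6 tz -8.0
50 tx -6.9 tz -6.9
60 tx -8.0 tz -5.6
70 tx -8.8 tz -4.1
80 tx -9.4 tz -2.5
90 tx -9.7 tz -0.9
100 tx -9.7 tz 0.9
110 tx -9.4 tz 2.5
120 tx -8.8 tz 4.1
130 tx -8.0 tz 5.6
```

Request:
drive_tool --targets '[0,0,0,-4.1,0,-8.8,0.1,0,0,0,-5.6,0,-8,0.1,0,0,0,-6.9,0,-6.9,0.1,0,0,0,0,0,0,0.1]'

```text
clock: 14.52
position: [0.5688, -0.1518, 0.1714]
ee_rot: [0.001, 0.583, 0.813, 0.0]
contact_force: [-0.4, 2.4, 0.5]
width: 0.0138
```

```bash
python3 - <<'E'
from h import *
st,im=snap("wrist","w10.png");print(st["position"],st["contact_force"],st["width"])
E
```

```text
[ 0.5688 -0.1518  0.1714] [-0.4334  2.3871  0.4862] 0.013821188513532917
```

View pics/w10.png

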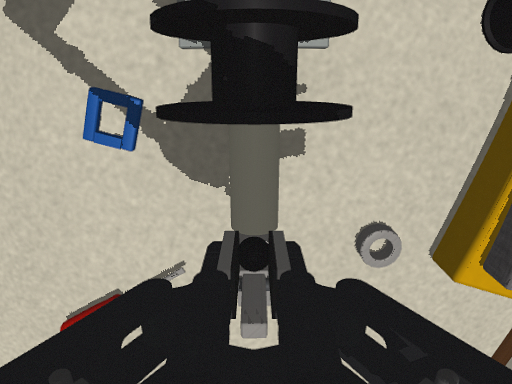

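Request:
drive_tool --targets '[0,0,0,-7,0,-5.6,0.1,0,0,0,-8.8,0,-4.1,0.1,0,0,0,-9.4,0,-2.5,0.1,0,0,0,-9.7,0,-0.9,0.1,0,0,0,0,0,0,0.1]'

```text
clock: 15.2
position: [0.5802, -0.1859, 0.1837]
ee_rot: [0.001, 0.583, 0.813, -0.0]
contact_force: [0.3, 1.2, 0.6]
width: 0.0143
```

Request:
drive_tool --targets '[0,0,0,-9.7,0,0.9,0.1,0,0,0,-9.4,0,2.5,0.1,0,0,0,-8.8,0,4.1,0.1,0,0,0,0,0,0,0.1]'

```text
clock: 15.7
position: [0.589, -0.212, 0.1757]
ee_rot: [0.0, 0.583, 0.813, -0.0]
contact_force: [0.1, -0.1, 1.7]
width: 0.0142
```

```bash
python3 - <<'E'
from h import *
st,im=snap("wrist","w11.png");s2,i2=snap("side","s11.png");s3,i3=snap("scene","sc11.png")
a=cv2.resize(i2[185:265,255:335],None,fx=5,fy=5,interpolation=cv2.INTER_CUBIC);b=cv2.resize(i3[120:200,145:225],None,fx=5,fy=5,interpolation=cv2.INTER_CUBIC)
cv2.imwrite("pics/s11c.png",cv2.convertScaleAbs(np.hstack([a,b]),alpha=1.5))
print(st["position"],st["contact_force"],st["width"])
E
```

```text
[ 0.589  -0.212   0.1757] [ 0.0823 -0.0592  1.7101] 0.014228537136896945
```

View pics/s11c.png

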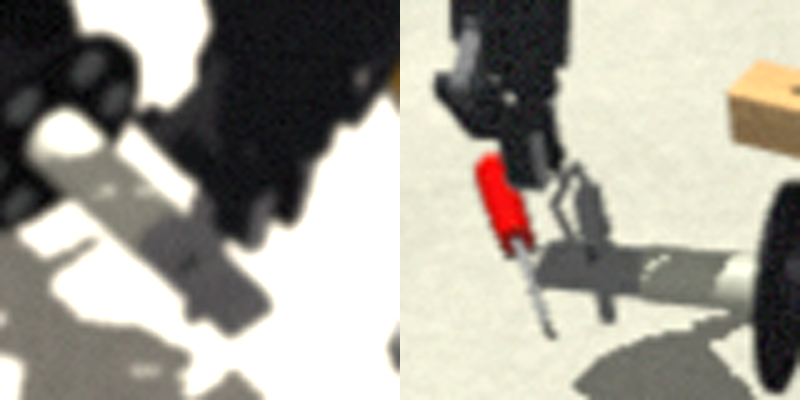

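The loop is past upright and leaning out over the nose, and the pin is still seated. I'll release it so it falls onto the nose by its own weight.

Request:
drive_tool --targets '[0,0,0,0,0,0,0.3,0,0,0,0,0,0,0.4,0,0,0,0,0,-10,0.4,0,0,0,0,0,-20,0.4,0,0,0,-10,0,-20,0.4,0,0,0,0,0,0,0,0,0,0,0,0,0,0,0,0,0,0,0,0,0]'

```text
clock: 16.85
position: [0.591, -0.2196, 0.2251]
ee_rot: [-0.001, 0.582, 0.813, -0.0]
contact_force: [-0.3, -0.0, -0.6]
width: -0.0002
```

```bash
python3 - <<'E'
from h import *
import pickle
st,im=snap("wrist","w12.png");pickle.dump(st,open("st12.pkl","wb"));s2,i2=snap("side","s12.png");s3,i3=snap("scene","sc12.png")
a=cv2.resize(i2[185:265,255:335],None,fx=5,fy=5,interpolation=cv2.INTER_CUBIC);b=cv2.resize(i3[120:200,145:225],None,fx=5,fy=5,interpolation=cv2.INTER_CUBIC)
cv2.imwrite("pics/s12c.png",cv2.convertScaleAbs(np.hstack([a,b]),alpha=1.5))
print(st["clock"],st["position"],st["contact_force"],st["width"])
E
```

```text
16.85 [ 0.591  -0.2196  0.2251] [-0.3375 -0.0445 -0.5822] -0.00016179403471938914
```

View pics/s12c.png

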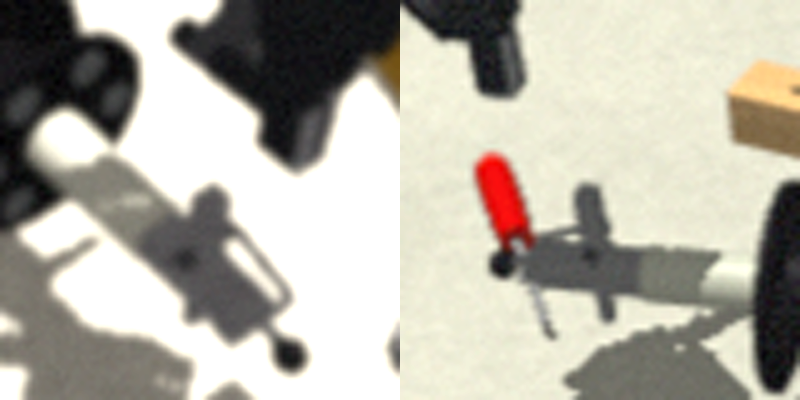

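View pics/w12.png

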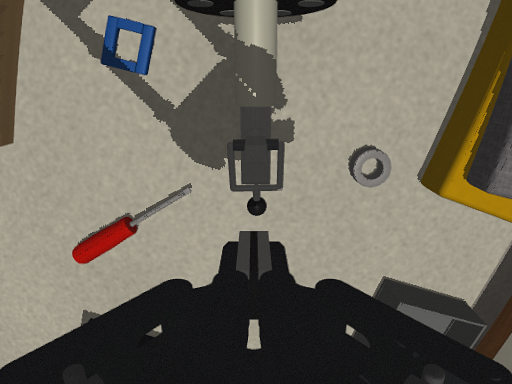

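The loop now rests on the nose, with the ball at wrist (256,207), scene (165,173) and side (313,256). I'll triangulate it.

```bash
python3 - <<'E'
from h import *
import pickle;st=pickle.load(open("st12.pkl","rb"))
b,r=tri([ray("wrist",(256.5,207),st),ray("scene",(165.4,172.6)),ray("side",(312.8-1.9,256.2))]);print(b,r)
u=np.array([np.cos(np.radians(108.8)),np.sin(np.radians(108.8))]);n=np.array([u[1],-u[0]])
d=b[:2]-[.58,-.1848];print("along u, tool-y",d@u,d@n)
t=np.array([.58,-.1848])-.053*u;print(t);plan((t[0],t[1],.150),108.8,1,nd=1)
E
```

```text
[ 0.5979 -0.2358  0.118 ] [np.float64(0.0011157727952101325), np.float64(0.0005846510566653479), np.float64(0.0012751989799187156)]
along u, tool-y -0.0540947067760158 0.0005254230242308609
[ 0.5971 -0.235 ]
yaw0 108.76 dyaw 0.04 levelling rotvec(tool,deg) [-0.0532 -0.0535  0.    ]
[0, 0, np.float64(-0.04)] [-16.1   0.6  75.4]
```

Request:
drive_tool --targets '[0,0,0,-17.6,0.8,25,0,0,0,0,0,0,35,0,0,0,0,0,0,22,0,0,0,0,0,0,8,0,0,0,0,0,0,0,0,0,0,0,0,0,0,0]'

```text
clock: 17.75
position: [0.5989, -0.237, 0.1373]
ee_rot: [0.001, 0.582, 0.813, 0.0]
contact_force: [-1.2, -0.3, -0.4]
width: -0.0002
```

```bash
python3 - <<'E'
from h import *
st,im=snap("wrist","w13.png")
u=np.array([np.cos(np.radians(108.8)),np.sin(np.radians(108.8))]);n=np.array([u[1],-u[0]])
d=st["position"][:2]-[.58,-.1848];print(st["position"],"along u, tool-y",d@u,d@n,st["contact_force"])
E
```

```text
[ 0.5989 -0.237   0.1373] along u, tool-y -0.05546550273665833 0.0010312530649612926 [-1.1944 -0.2598 -0.3677]
```

View pics/w13.png

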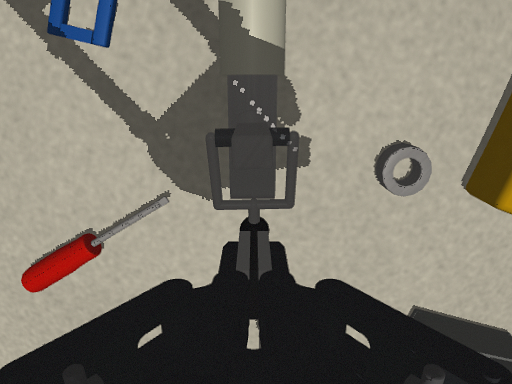

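The closed fingers are just above the ball (wrist 255,225) and centred on it. Now I'll press slowly.

Request:
drive_tool --targets '[0,0,0,1,-0.5,5,0,0,0,0,0,0,4,0,0,0,0,0,0,2,0,0,0,0,0,0,1,0,0,0,0,0,0,0,0]'

```text
clock: 18.42
position: [0.5973, -0.2359, 0.124]
ee_rot: [-0.0, 0.582, 0.813, -0.0]
contact_force: [0.7, 0.8, 0.6]
width: -0.0
```

Request:
drive_tool --targets '[0,0,0,0,0,1,0,0,0,0,0,0,1,0,0,0,0,0,0,0,0]'

```text
clock: 18.8
position: [0.5973, -0.2359, 0.122]
ee_rot: [0.0, 0.582, 0.813, -0.0]
contact_force: [0.7, -0.2, -0.3]
width: 0.0002
```

Request:
drive_tool --targets '[0,0,0,0,0,1,0,0,0,0,0,0,1,0,0,0,0,0,0,0,0]'

```text
clock: 19.18
position: [0.5973, -0.2359, 0.1202]
ee_rot: [0.0, 0.582, 0.813, -0.0]
contact_force: [0.4, -0.3, 1.1]
width: 0.0003
```

Request:
drive_tool --targets '[0,0,0,0,0,1,0,0,0,0,0,0,1,0,0,0,0,0,0,0,0]'

```text
clock: 19.55
position: [0.5973, -0.2358, 0.1182]
ee_rot: [0.0, 0.582, 0.813, 0.0]
contact_force: [0.4, 0.2, 2.7]
width: -0.0004
```

Request:
drive_tool --targets '[0,0,0,0,0,1,0,0,0,0,0,0,1,0,0,0,0,0,0,0,0]'

```text
clock: 19.92
position: [0.5972, -0.2356, 0.1159]
ee_rot: [-0.0, 0.582, 0.813, 0.0]
contact_force: [-0.4, 1.2, 3.1]
width: -0.0003
```

Request:
drive_tool --targets '[0,0,0,0,0,1,0,0,0,0,0,0,1,0,0,0,0,0,0,0,0]'

```text
clock: 20.3
position: [0.5972, -0.2357, 0.1138]
ee_rot: [-0.0, 0.582, 0.813, -0.0]
contact_force: [-0.9, 0.7, 2.2]
width: -0.0003
```

Request:
drive_tool --targets '[0,0,0,0,0,1,0,0,0,0,0,0,1,0,0,0,0,0,0,0,0]'

```text
clock: 20.68
position: [0.5972, -0.2358, 0.1119]
ee_rot: [-0.0, 0.582, 0.813, -0.0]
contact_force: [-0.8, 2.2, 1.3]
width: 0.0002
```

```bash
python3 - <<'E'
from h import *
s2,i2=snap("side","s14.png");s3,i3=snap("scene","sc14.png")
a=cv2.resize(i2[185:265,255:335],None,fx=5,fy=5,interpolation=cv2.INTER_CUBIC);b=cv2.resize(i3[120:200,145:225],None,fx=5,fy=5,interpolation=cv2.INTER_CUBIC)
cv2.imwrite("pics/s14c.png",cv2.convertScaleAbs(np.hstack([a,b]),alpha=1.5))
print(s3["contact_force"])
E
```

```text
[-0.7572  1.5886  1.9452]
```

View pics/s14c.png

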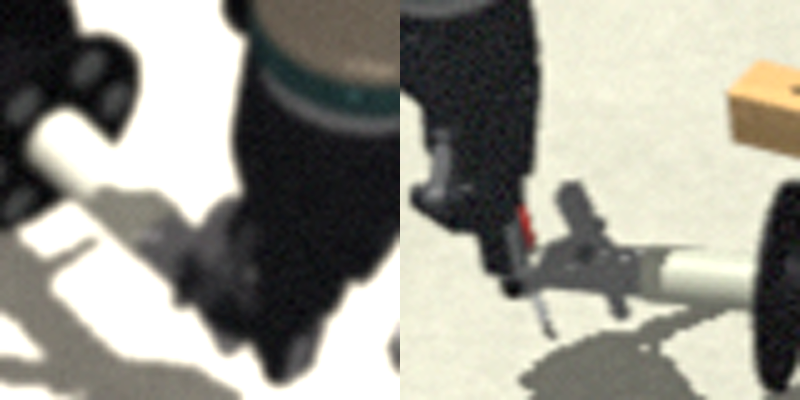

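The loop is bearing on the nose and the pin tilts slightly outward, as described. Contact is only 2–3 N, so I'll go on.

Request:
drive_tool --targets '[0,0,0,0,0,1,0,0,0,0,0,0,1,0,0,0,0,0,0,0,0]'

```text
clock: 21.15
position: [0.5973, -0.236, 0.1099]
ee_rot: [0.0, 0.582, 0.813, -0.0]
contact_force: [-0.2, 1.0, 1.6]
width: -0.0001
```

Request:
drive_tool --targets '[0,0,0,0,0,1,0,0,0,0,0,0,1,0,0,0,0,0,0,0,0]'

```text
clock: 21.52
position: [0.5974, -0.2362, 0.1078]
ee_rot: [0.0, 0.582, 0.813, -0.0]
contact_force: [-1.0, 0.8, 0.6]
width: -0.0002
```

Request:
drive_tool --targets '[0,0,0,0,0,1,0,0,0,0,0,0,1,0,0,0,0,0,0,0,0]'

```text
clock: 21.9
position: [0.5973, -0.2363, 0.1058]
ee_rot: [0.0, 0.582, 0.813, -0.0]
contact_force: [-0.4, -0.2, 0.0]
width: 0.0004
```

```bash
python3 - <<'E'
from h import *
s2,i2=snap("wrist","w15.png");s3,i3=snap("scene","sc15.png")
a=cv2.resize(i2[100:260,160:360],None,fx=2,fy=2.5,interpolation=cv2.INTER_CUBIC);b=cv2.resize(i3[120:200,145:225],None,fx=5,fy=5,interpolation=cv2.INTER_CUBIC)
cv2.imwrite("pics/s15c.png",cv2.convertScaleAbs(np.hstack([a,b]),alpha=1.5))
print(s3["contact_force"])
E
```

```text
[ 0.0754 -0.3549  0.9278]
```

View pics/s15c.png

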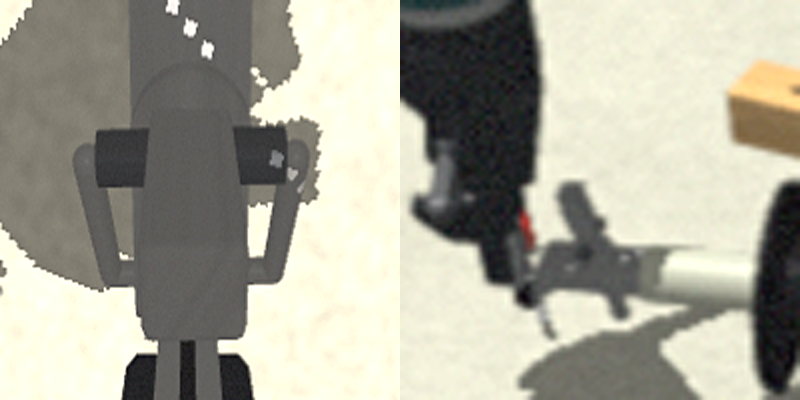

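Request:
drive_tool --targets '[0,0,0,0,0,1,0,0,0,0,0,0,1,0,0,0,0,0,0,0,0]'

```text
clock: 22.38
position: [0.5972, -0.2359, 0.1039]
ee_rot: [-0.0, 0.582, 0.813, -0.0]
contact_force: [0.1, -0.3, -0.3]
width: -0.0
```

Request:
drive_tool --targets '[0,0,0,0,0,1,0,0,0,0,0,0,1,0,0,0,0,0,0,0,0]'

```text
clock: 22.75
position: [0.5972, -0.2359, 0.102]
ee_rot: [-0.0, 0.583, 0.813, -0.0]
contact_force: [0.5, -0.2, -0.2]
width: -0.0004
```

```bash
python3 - <<'E'
from h import *
s2,i2=snap("side","s16.png");s3,i3=snap("scene","sc16.png")
a=cv2.resize(i2[185:265,255:335],None,fx=5,fy=5,interpolation=cv2.INTER_CUBIC);b=cv2.resize(i3[140:200,150:210],None,fx=6.67,fy=6.67,interpolation=cv2.INTER_CUBIC)[:400,:400]
cv2.imwrite("pics/s16c.png",cv2.convertScaleAbs(np.hstack([a,b]),alpha=1.5))
print(s3["contact_force"])
E
```

```text
[-0.4292  0.5421  0.0658]
```

View pics/s16c.png

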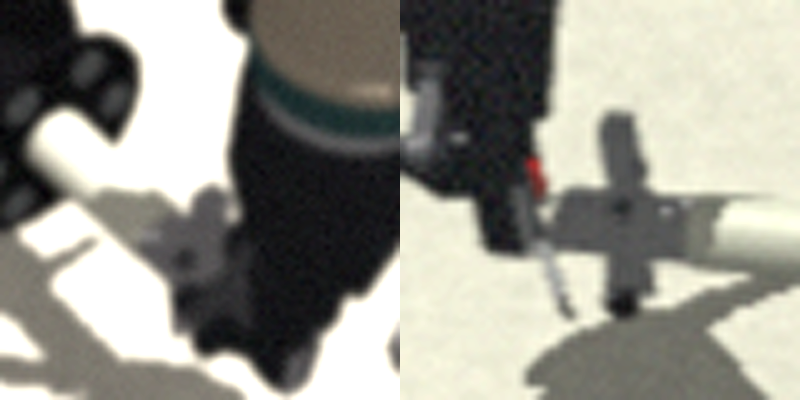

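The loop has snapped past: the ball now hangs under the bar (crop 622,303) and the pin is upright again. Retracting straight up.

Request:
drive_tool --targets '[0,0,0,-2,0,-8,0,0,0,0,0,0,-30,0,0,0,0,0,0,-50,0,0,0,0,0,0,-50,0,0,0,0,-30,0,-20,0,0,0,0,-40,0,0,0,0,0,0,0,0,0,0,0,0,0,0,0,0,0]'

```text
clock: 23.85
position: [0.6201, -0.3037, 0.26]
ee_rot: [-0.001, 0.583, 0.813, 0.0]
contact_force: [0.3, -0.0, -0.2]
width: 0.0001
```

```bash
python3 - <<'E'
from h import *
s1,i1=snap("wrist","w17.png");s2,i2=snap("side","s17.png");s3,i3=snap("scene","sc17.png")
a=cv2.resize(i2[185:265,255:335],None,fx=5,fy=5,interpolation=cv2.INTER_CUBIC);b=cv2.resize(i3[140:200,150:210],None,fx=6.67,fy=6.67,interpolation=cv2.INTER_CUBIC)[:400,:400]
cv2.imwrite("pics/s17c.png",cv2.convertScaleAbs(np.hstack([a,b]),alpha=1.5))
print(s3["clock"],s1["position"],s3["contact_force"])
p=np.array([.58,-.1848,.17]);print("pin top expected",proj("scene",p),proj("side",p),proj("wrist",p,s1), "ball",proj("scene",p+[0.0034,-.01,-.089]))
E
```

```text
23.95 [ 0.6201 -0.3037  0.26  ] [0.4046 0.2939 0.3801]
pin top expected [[182.4602 157.982 ]] [[295.5535 223.7593]] [[254.8204   6.6195]] ball [[183.4194 184.7385]]
```

View pics/s17c.png

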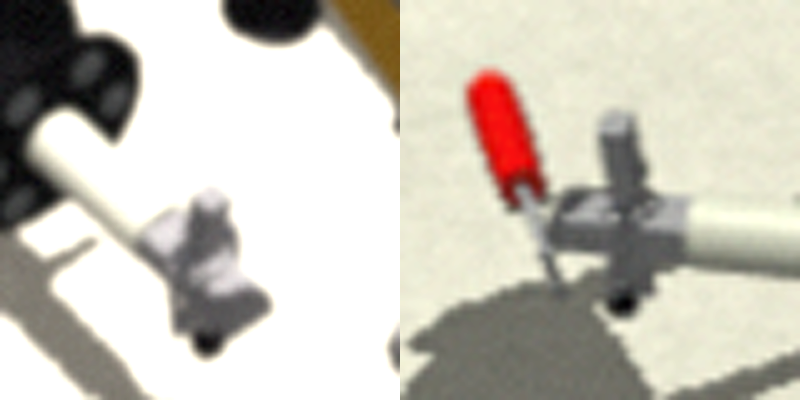

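View pics/w17.png

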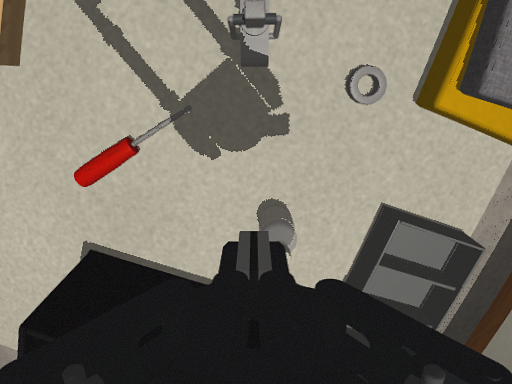

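View pics/sc17.png

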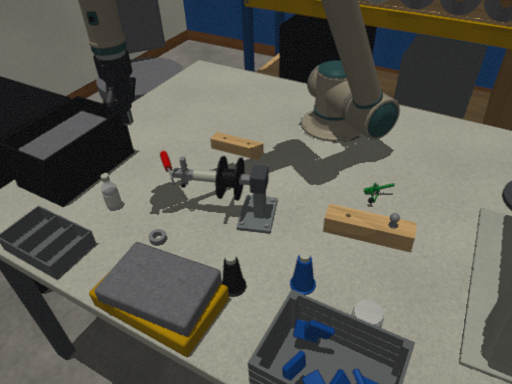

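The pin top is at scene (182.5,157.8) against the expected (182.5,158.0), so it is fully seated. The ball is at (183.3,185.3) against (183.4,184.7) for a closed loop. Nothing else has moved and the gripper is clear, so I'm handing in.

```bash
python3 -c "
from rig import *
print(sign_off())"
```

```text
the job is handed in; nothing more can be done
None
```

The hitch pin is seated in the spindle's cross hole with its loop snapped shut underneath, and I've handed the job in at about 24 s.

- **Pin:** I took the looped pin from the larger rack, turned it to line up with the spindle, and lowered it through the hole until the collar sat on the bar. The contact force at seating was about 3 N.
- **Loop:** I released the grip, pinched the ball and swung the loop past upright, then let it fall onto the nose. Pressing the ball with closed fingers snapped it past, with readings of about 3 N at most between steps.
- **Last checks:** In the scene camera the pin's top and the hanging ball were both within 1 pixel of where a fully seated pin and closed loop should be. The spindle had not visibly slid. The knob pin, green pin and other items looked untouched, and the gripper was clear of everything.
- **Odd readings:** The side camera showed about 2 pixels of offset from my calculated positions. It was the same for the pin and the hole, so it did not affect the fit. The finger width read 1–2 mm less than the true size of the parts gripped. No check failed.

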